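# Sweep the brown bead rosettes into the counting tray's trough and shut its lid

## Task

With the tips of the closed fingers, sweep the three brown bead rosettes across the deck of the green counting tray into the trough along its right-hand side so that they lie flat in it, and leave the black rosette on the deck. Then push the open clear lid over the trough and press it fully shut. Do not pick anything up, and leave the things round the tray alone.

Things in the scene. Friction and masses are not known exactly. Their poses are not given: they have to be found in the camera images.
- tray: green plastic bead counting tray, fixed to the table, 185 x 230 mm, 40 mm high over its rims. Origin on the table under its middle; x points across the tray from the flat deck to the lidded trough, y runs along both, z up. It stands with the trough on the right as the robot sees it, so its x points roughly to world -y and its y away from the robot. Sizes below are in this frame.
- deck_mid (a point): middle of the deck's top, tray x -32, y 0, z 30 mm. The deck is flat, x from -95 to +30 mm, |y| < 110 mm. Rims 5 mm thick, 10 mm higher than the deck, close its side away from the trough (x -100 to -95) and both ends (|y| 110 to 115, ending at x = 15); there is no rim towards the trough
- trough_mid (a point): centre of the trough's floor, tray x 54, y 0, z 15 mm. The trough is an open channel beyond the deck's edge, x from 30 to 78 mm, |y| < 110 mm, its floor 15 mm below the deck; its outer wall (x 78 to 85) and its ends are 30 mm high
- trough_lid (a joint): the clear lid's hinge angle in rad: 0 shut (flat over the trough), 1.57 upright, up to 1.9 leaning away from the deck; starts open between 1.6 and 1.85. The hinge is stiff: the lid stays where it is left and has to be pushed all the way down; moving it slowly takes about 2 N at the free edge
- lid_hinge (a point): middle of the lid's hinge line on top of the trough's outer wall, tray x 82, y 0, z 32 mm; the hinge line runs along the tray's y
- lid_edge (a point): middle of the clear lid's free edge, 56 mm from the hinge line. The lid is 218 mm long (tray y), 3 mm thick; a flush green strip 6 mm wide marks this edge. Open, this edge is on top, about 88 mm above the table, behind the trough; shut, it overlaps the deck by 4 mm, its upper face 33.5 mm above the table
- brown_1: bead rosette: a flat flower of brown wooden beads with a lighter centre, about 30 mm across, 12 to 14 mm high, 10 to 17 g; origin at the centre of its underside, its z up; starts on the deck, to go into the trough
- brown_2: bead rosette: a flat flower of brown wooden beads with a lighter centre, about 30 mm across, 12 to 14 mm high, 10 to 17 g; origin at the centre of its underside, its z up; starts on the deck, to go into the trough
- brown_3: bead rosette: a flat flower of brown wooden beads with a lighter centre, about 30 mm across, 12 to 14 mm high, 10 to 17 g; origin at the centre of its underside, its z up; starts on the deck, to go into the trough
- black_1: bead rosette: a flat flower of black beads with a tan bead, about 30 mm across, 12 to 14 mm high, 10 to 17 g; origin at the centre of its underside, its z up; starts on the deck and stays there. The four rosettes lie in a row along the tray's y, about 46 mm apart, in any order
- green_spool: reel of green thread standing upright, 29 mm diameter, 52 mm tall, beside the tray behind its lid; origin at the centre of its foot; to be left alone
- glue: glue tube lying on the table to the right of the tray, 38 x 136 x 26 mm (further right, along the table's edge, stand fixed glass jars up to 0.25 m high: lift over them); origin at the middle of its underside, long axis y; to be left alone
- pot: small red and white pot at the far end of the tray, 58 mm diameter, 50 mm tall; origin at the centre of its foot; to be left alone
- pink_spool: reel of pink thread standing upright, 29 mm diameter, 52 mm tall, at the far end of the tray; origin at the centre of its foot; to be left alone
- pen: black ball pen lying along the tray's near end, 145 mm long, 9 mm high; origin at the middle of its underside, long axis y; to be left alone
- star: spiky black and tan bead star lying on the table beside the tray, behind its lid, 60 mm across, 26 mm high; origin under its middle; to be left alone

How it is judged:
By the outcome, as a careful person would: the job done as asked, in the order asked, and still so for the second after the job is handed in, with the robot touching nothing.
It also fails if it takes over 64 s, if anything falls off the work surface, if the arm or the gripper's body presses on something with over 40 N, if the wrist force passes 120 N, or if a joint passes its speed limit or range.

## Robot

A 6-joint arm with a two-finger parallel gripper is mounted at the origin on a cart in front of the work surface, level with it; the furniture and walls round the work are solid. World frame = base frame: x ahead of the robot, y to its left, z up, the work surface at z = 0. Lengths are in m, angles in rad, forces in N, time in s.
With the tool pointing down it reaches from about 0.3 to 0.75 m from the base axis. Payload 8.5 kg.
Tool frame: the origin (TCP) lies at the very end of the fingers, on their centre line; the grasp point (between the pads) lies 19 mm behind it (robot.hold_point_z is the distance from the TCP to the grasp point, in m); z points along the fingers, y is the line along which they close (so a half turn about z gives the same grasp; the last joint's range is limited). The gripper opens to 85 mm and grips with 20 to 120 N. Pads are 22 mm wide; open, the fingers measure 114 mm over their backs; the gripper's body (76 mm by 85 mm) begins 54 mm behind the grasp point. The pads swing forward as they close: fully open they stand 13 mm farther back than shut.
Start: joints at [-1.475, 0.381, 1.297, -0, 1.464, -0.215], TCP at [0.168, -0.524, 0.231] pointing down, gripper open.
Joint ranges: [-3.11, 3.11], [-0.89, 2.33], [0.22, 2.48], [-1.42, 4.56], [0.17, 2.85], [-2.88, 2.88]. Speed limits (rad/s): [2.39, 2.39, 3.14, 3.14, 3.14, 3.14].

## Interface

Orientations are given as a rotation vector (axis times angle).
In Python, from bench import robot gives the robot as it stands.
- The arm moves only by the shell command python3 nudge.py 'ROWS'. ROWS is a JSON list that holds a single list of rows (three levels of brackets), with 1 to 5 rows, each of 5 numbers: dx, dy, dz in shares of the most that a row can go, 1 being 62.5 mm, then a turn about the tool's z in units of 0.2 rad, then the finger opening in m; each row shifts and turns the commanded pose from where the row before left it, along the tool's axes as they then stand; what a row does not reach is not made up. A row lasts 1/8 s, in which the tool goes at most 0.0625 m and 0.188 rad, less where a joint would pass 70% of its speed; a pose out of reach is approached as far as the arm can. The fingers move at their own pace and stop on an object; the grip force is fixed at half the most. Time passes only in rows, so rows that do not move let the fingers close. It prints the time, the measured TCP pose, the force, the opening and the grip force at its end. Input that does not fit is refused with a message, and nothing moves.
- robot.get_state(): the state, without advancing time (a new reading comes with each control period).
- robot.capture(name): name is "scene" or "top" or "wrist"; returns a dict with "color" (400x640x3 uint8, blue, green, red), "vertical_fov" (degrees; the focal length in pixels is half the picture's height over the tangent of half this angle, whatever the lens; pixels are square), "cx", "cy" (the principal point, pixels), "dist_coeffs" ([k1, k2, p1, p2, k3] as OpenCV has them; the pictures are not rectified), "R" (3x3) and "t" (3): a world point X has camera coordinates R X + t. Camera axes: x right, y down, z forward; pixel columns grow to the right and rows downward; lengths in m; the calibration is good to about 2 mm. A picture is of the moment at which its call begins. There is no depth.
- robot.close_job(): hands the job in; it is judged then, once.
The state is a dict: "clock": time; "qpos": joint angles; "joint_velocities": joint speeds; "tau": joint torques, N m; "tool_pos": TCP position; "orientation": TCP orientation; "contact_force": force on the tool from outside, world axes, zero at the start; "wrist_torque": the same for the moment, N m; "gripper_width": finger opening in m; "finger_force": force on a finger pad.
Only numpy, scipy, OpenCV 4.12 (cv2) and the standard library are available. Lean on these libraries where they do the work, as an engineer would, in place of code of your own. Each camera call takes 0.05 s, during which the arm holds its last target. There are 200 camera calls.

## Working session

There is one attempt and no reset: what is moved stays moved. The work goes in short steps, Python scripts to look and compute and a shell command to move; the robot and the scene stay as the last step left them, time stands still between calls to the robot, and variables do not carry over. Pictures are saved under pics/ and viewed, at most 10 in all, crops included, and the job is handed in when it is done.

```bash
ls; mkdir -p pics; python3 - <<'E'
from bench import robot
import cv2,numpy as np
print(robot.get_state())
for n in("top","scene"):
    c=robot.capture(n); cv2.imwrite(f"pics/{n}0.png",c["color"])
    print(n,c["vertical_fov"],c["cx"],c["cy"],c["dist_coeffs"],c["R"],c["t"])
E
```

```text
bench.py
nudge.py
pics
{'clock': 0.0, 'qpos': array([-1.47527215e+00,  3.81215552e-01,  1.29827687e+00, -1.51650187e-05,
        1.46358782e+00, -2.15299266e-01]), 'joint_velocities': array([-6.00981971e-04,  5.25114277e-04, -9.84055035e-04,  2.71088112e-04,
        5.28956943e-05, -1.18219343e-03]), 'tau': array([-2.19425216e-03, -4.48460376e+01, -2.31280035e+01, -3.60066342e-04,
        4.79567403e-03, -2.55879307e-06]), 'tool_pos': array([ 0.16817902, -0.52334571,  0.23069584]), 'orientation': array([-3.10226151e+00, -4.86049851e-01, -1.16160006e-04]), 'contact_force': array([-0.32100686, -0.41317038, -0.02639461]), 'wrist_torque': array([-0.00455321, -0.03924902, -0.02063863]), 'finger_force': 0.0, 'gripper_width': 0.08545640824421728}
top 52.997424013647965 327.5583997803989 199.01006446047526 [-0.05931362  0.          0.          0.          0.        ] [[ 1.23109356e-02 -9.99924169e-01  3.13070758e-04]
 [-9.83927338e-01 -1.21697638e-02 -1.78154119e-01]
 [ 1.78144420e-01  1.88520501e-03 -9.84002547e-01]] [0.24563344 0.53661315 0.79945908]
scene 49.4789875994667 324.85695867684166 193.57064960936103 [-0.10748147  0.          0.          0.          0.        ] [[-5.72694066e-01 -8.19769132e-01  2.75651613e-04]
 [-6.24094561e-01  4.35776936e-01 -6.48540238e-01]
 [ 5.31533145e-01 -3.71587179e-01 -7.61180323e-01]] [0.50951173 0.26177948 0.78479757]
```

View pics/top0.png

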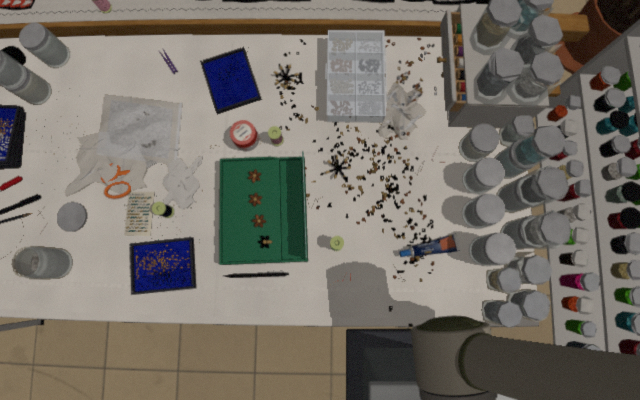

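View pics/scene0.png

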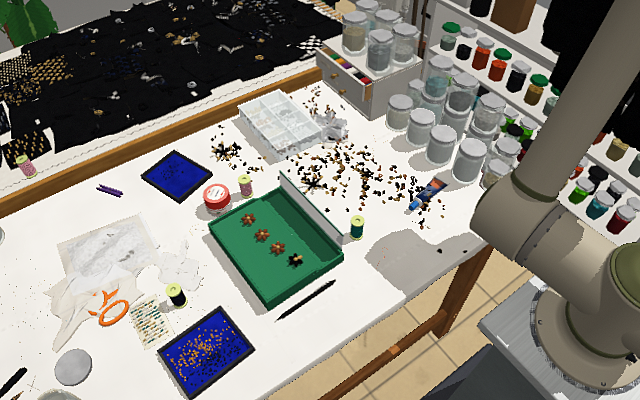

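The top view shows the tray at about (220–307, 157–263). The browns are at (255,176), (256,199) and (259,220), and the black one, nearest the robot, is at (264,241). The green spool is at (336,243). I'll zoom in for exact corners.

```bash
python3 - <<'E'
import cv2
a=cv2.imread("pics/top0.png")[148:283,205:350]
b=cv2.resize(a,None,fx=4.4,fy=4.4,interpolation=cv2.INTER_CUBIC)
cv2.imwrite("pics/crop0.png",b);print(b.shape)
E
cat > h.py <<'E'
from bench import robot
import cv2,numpy as np
def K(c):
    f=200/np.tan(np.radians(c["vertical_fov"]/2)); return np.array([[f,0,c["cx"]],[0,f,c["cy"]],[0,0,1]])
def px2w(c,uv,z):
    n=cv2.undistortPoints(np.array([[uv]],float),K(c),np.array(c["dist_coeffs"]))[0,0]
    R=np.array(c["R"]);t=np.array(c["t"]);o=-R.T@t;d=R.T@np.array([n[0],n[1],1])
    return o+d*(z-o[2])/d[2]
def w2px(c,X):
    R=np.array(c["R"]);return cv2.projectPoints(np.atleast_2d(np.array(X,float)),cv2.Rodrigues(R)[0],np.array(c["t"]),K(c),np.array(c["dist_coeffs"]))[0][:,0]
E
```

```text
(594, 638, 3)
```

View pics/crop0.png

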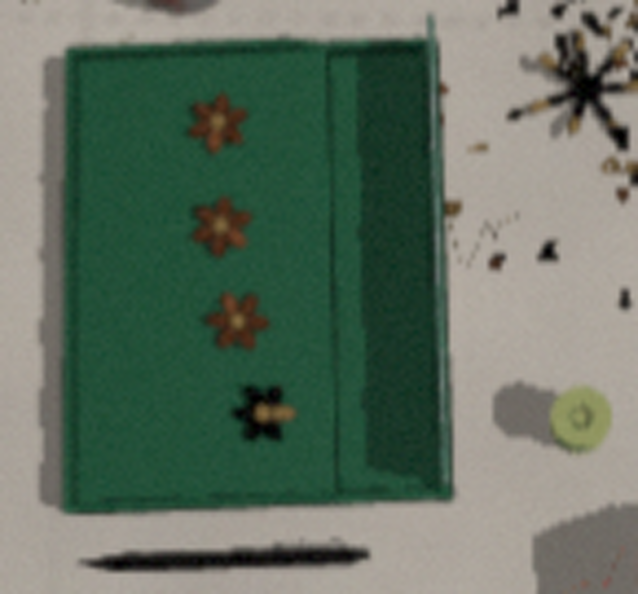

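The zoom shows the tray's outer left corners at crop (68,47) and (65,511), the deck edge from (329,50) to (336,495), and the near right corner at (452,497). The rosettes are at (217,124), (221,226), (237,321) and black (264,413).

```bash
cat >> h.py <<'E'
from scipy.optimize import least_squares
def tray2w(p,X):
    X=np.atleast_2d(X);c,s=np.cos(p[2]),np.sin(p[2])
    return np.c_[p[0]+c*X[:,0]-s*X[:,1],p[1]+s*X[:,0]+c*X[:,1],X[:,2]]
def w2tray(p,X):
    c,s=np.cos(p[2]),np.sin(p[2]);d=np.array(X[:2])-p[:2];return np.array([c*d[0]+s*d[1],-s*d[0]+c*d[1]])
E
python3 - <<'E'
from h import *
c=robot.capture("top")
f=lambda u,v:(205+(u+.5)/4.4-.5,148+(v+.5)/4.4-.5)
T=np.array([[-100,115,40],[-100,-115,40],[30,109,30],[30,-110,30],[85,-115,30]])/1000
P=np.array([f(*q) for q in[(68,47),(65,511),(329,52),(337,490),(452,498)]])
r=least_squares(lambda p:(w2px(c,tray2w(p,T))-P).ravel(),[.5,0,-1.57])
p=r.x;print("tray",p,r.fun.round(2));np.save("tray.npy",p)
for n,q in dict(b1=(217,124),b2=(221,226),b3=(237,321),k=(264-5,413)).items():
    X=px2w(c,f(*q),.038);print(n,X,w2tray(p,X)*1000)
X=px2w(c,f(581,416),.052);print("spool",X,w2tray(p,X)*1000)
X=px2w(c,f(432,18),.088);print("lid far edge",X,w2tray(p,X)*1000)
from scipy.spatial.transform import Rotation as R
print(R.from_rotvec(robot.get_state()["orientation"]).as_matrix())
print(tray2w(p,[[.056,0,0],[.082,0,0]]))
E
```

```text
tray [ 0.5144558   0.38326745 -1.51829175] [-0.43 -0.7  -0.51  0.33  0.18 -0.36  0.35  0.53  0.39  0.08]
b1 [0.58450097 0.41234262 0.038     ] [-25.35910647  71.47451395]
b2 [0.53352275 0.40805539 0.038     ] [-23.75314223  20.34155249]
b3 [0.48708027 0.39825783 0.038     ] [-16.40640365 -26.551103  ]
k [0.44296776 0.38587643 0.038     ] [ -6.35710793 -71.25260709]
spool [0.44255726 0.23232801 0.052     ] [146.9581682  -79.72083077]
lid far edge [0.62462547 0.30433563 0.088     ] [ 84.60480104 105.87547055]
[[ 9.52087493e-01  3.05825744e-01 -1.38830830e-04]
 [ 3.05825708e-01 -9.52086882e-01  1.09759103e-03]
 [ 2.03492582e-04 -1.08746073e-03 -9.99999388e-01]]
[[0.51739471 0.32734462 0.        ]
 [0.5187592  0.30138045 0.        ]]
```
Spacing 51, 47, 46 - "about 46". Fine-ish.

The rows are not in the units I measure in: shifts go in shares of 62.5 mm and turns go in units of 0.2 rad. I convert before sending: -0.03 m is -0.48, -0.02 m is -0.32, -0.187 rad is -0.935.

```bash
python3 nudge.py '[[[0, 0, -0.48, -0.935, 0], [0, 0, -0.48, -0.935, 0], [0, 0, -0.48, -0.935, 0], [0, 0, -0.48, -0.935, 0], [0, 0, -0.32, -0.935, 0]]]'; python3 nudge.py '[[[0, 0, 0, -0.935, 0], [0, 0, 0, -0.935, 0]]]'
cat >> h.py <<'E'
from scipy.spatial.transform import Rotation as Ro
def go(x,y,z):
    "tray mm target -> tool-axis delta; also report TCP in tray mm, yaw error"
    p=np.load("tray.npy");s=robot.get_state();M=Ro.from_rotvec(s["orientation"]).as_matrix()
    X=tray2w(p,[[x/1e3,y/1e3,z/1e3]])[0]
    print("tcp tray mm",(w2tray(p,s["tool_pos"])*1e3).round(1),round(s["tool_pos"][2]*1e3,1),"F",s["contact_force"].round(1),"t",round(s["clock"],2))
    e=p[2]+np.pi-np.arctan2(M[1,0],M[0,0]);e=(e+np.pi)%(2*np.pi)-np.pi
    print("delta tool",(M.T@(X-s["tool_pos"])).round(4),"turn",round(-e,3),"tilt",M[:,2].round(3))
E
python3 -c "
from h import *
go(-62,71.5,150)"
```

```text
clock: 0.78
tool_pos: [0.1682, -0.5236, 0.3725]
orientation: [2.545, 1.84, -0.001]
contact_force: [0.3, 0.0, 0.6]
gripper_width: -0.0005
finger_force: 0.0
clock: 1.02
tool_pos: [0.1682, -0.5236, 0.3712]
orientation: [-2.159, -2.282, -0.0]
contact_force: [0.6, 0.3, 0.4]
gripper_width: 0.0004
finger_force: 0.0
tcp tray mm [ 887.4 -393.4] 371.2 F [0.6 0.3 0.4] t 1.02
delta tool [0.9481 0.4674 0.2215] turn 0.003 tilt [-0.  0. -1.]
```

```bash
for i in 1; do python3 nudge.py '[[[0.88, 0.432, 0, 0, 0], [0.88, 0.432, 0, 0, 0], [0.88, 0.432, 0, 0, 0], [0.88, 0.432, 0, 0, 0], [0.88, 0.432, 0, 0, 0]]]'; done; python3 nudge.py '[[[0.88, 0.432, 0, 0, 0], [0.88, 0.432, 0, 0, 0], [0.88, 0.432, 0, 0, 0], [0.88, 0.432, 0, 0, 0], [0.88, 0.432, 0, 0, 0]]]'; python3 nudge.py '[[[0.88, 0.432, 0, 0, 0], [0.88, 0.432, 0, 0, 0], [0.88, 0.432, 0.48, 0, 0], [0.88, 0.432, 0.48, 0, 0], [0.88, 0.432, 0.48, 0, 0]]]'
python3 -c "
from h import *
go(-62,71.5,120)"
```

```text
clock: 1.65
tool_pos: [0.2898, -0.2404, 0.3712]
orientation: [2.167, 2.275, 0.0]
contact_force: [1.6, 0.3, -0.5]
gripper_width: 0.0002
finger_force: 0.0
clock: 2.28
tool_pos: [0.4112, 0.0411, 0.3713]
orientation: [2.166, 2.275, 0.0]
contact_force: [0.5, -0.7, 0.5]
gripper_width: 0.0001
finger_force: 0.0
clock: 2.9
tool_pos: [0.5266, 0.3079, 0.2877]
orientation: [-2.166, -2.275, 0.001]
contact_force: [1.4, -0.8, 1.5]
gripper_width: 0.0002
finger_force: 0.0
tcp tray mm [75.9  8.1] 287.7 F [ 1.4 -0.8  1.5] t 2.9
delta tool [0.1381 0.063  0.1676] turn -0.003 tilt [-0. -0. -1.]
```

To row units: 0.055 m is 0.88, 0.03 m is 0.48.

```bash
python3 nudge.py '[[[0.88, 0.432, 0.48, 0, 0], [0.88, 0.432, 0.48, 0, 0], [0.208, 0.16, 0.48, 0, 0], [0, 0, 0.48, 0, 0], [0, 0, 0, 0, 0]]]'
python3 -c "
from h import *
go(-62,71.5,60)
c=robot.capture('wrist');cv2.imwrite('pics/w1.png',c['color'])
p=np.load('tray.npy')
for n,q in [('b1',(-25.4,71.5)),('b2',(-23.8,20.3)),('b3',(-16.4,-26.6)),('k',(-6.4,-71.3))]: print(n,w2px(c,tray2w(p,[[q[0]/1e3,q[1]/1e3,.037]])).round())
print(w2px(c,tray2w(p,np.array([[30,110,30],[30,-110,30],[-95,110,30]])/1e3)).round().tolist())
"
```

```text
clock: 3.52
tool_pos: [0.5791, 0.4223, 0.1709]
orientation: [-2.165, -2.274, 0.009]
contact_force: [0.3, -0.8, 0.9]
gripper_width: -0.0002
finger_force: 0.0
tcp tray mm [-35.6  66.6] 170.9 F [ 0.3 -0.8  0.9] t 3.52
delta tool [0.0267 0.0054 0.1108] turn -0.003 tilt [-0.005 -0.003 -1.   ]
b1 [[327. 200.]]
b2 [[272. 201.]]
b3 [[221. 209.]]
k [[175. 219.]]
[[366.0, 250.0], [144.0, 251.0], [372.0, 120.0]]
```

View pics/w1.png

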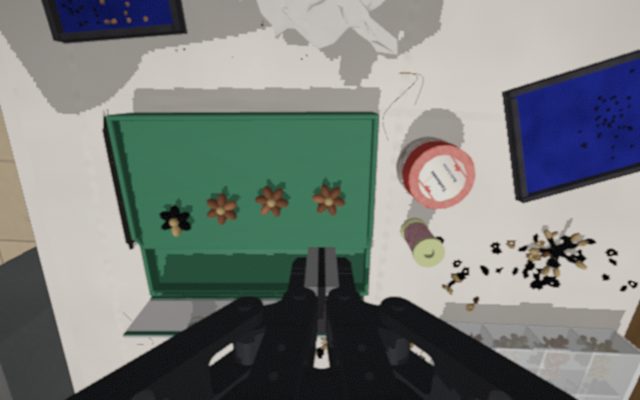

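The wrist view puts the browns at (329,199), (271,201) and (221,208), within 2 px of the predicted positions, so the pose fit is good. The black one is at (175,220).

```bash
python3 nudge.py '[[[0, 0, 0.48, 0, 0], [0, 0, 0, 0, 0], [0, 0, 0, 0, 0]]]'
python3 -c "
from h import *
go(-57,71.5,60)"
```

```text
clock: 3.95
tool_pos: [0.5806, 0.4228, 0.1462]
orientation: [2.166, 2.274, 0.004]
contact_force: [0.2, 0.1, 0.2]
gripper_width: 0.0
finger_force: 0.0
tcp tray mm [-36.   68.2] 146.2 F [0.2 0.1 0.2] t 3.95
delta tool [0.0209 0.003  0.0862] turn -0.004 tilt [ 0.003  0.001 -1.   ]
```

To row units: 0.03 m is 0.48, 0.011 m is 0.176.

```bash
python3 nudge.py '[[[0.16, 0.032, 0.48, 0, 0], [0.176, 0.016, 0.48, 0, 0], [0, 0, 0, 0, 0]]]'
python3 -c "
from h import *
go(-57,71.5,32)"
```

```text
clock: 4.32
tool_pos: [0.5814, 0.4439, 0.0831]
orientation: [-2.165, -2.275, 0.004]
contact_force: [-0.4, -0.6, 0.0]
gripper_width: -0.0001
finger_force: 0.0
tcp tray mm [-57.   70.1] 83.1 F [-0.4 -0.6  0. ] t 4.33
delta tool [0.     0.0016 0.0511] turn -0.003 tilt [-0.002 -0.001 -1.   ]
```

To row units: 0.025 m is 0.4, 0.0016 m is 0.0256.

```bash
python3 nudge.py '[[[0, 0.0256, 0.4, 0, 0], [0, 0, 0.4, 0, 0], [0, 0, 0, 0, 0]]]'
python3 -c "
from h import *
go(24,71.5,33)"
```

```text
clock: 4.7
tool_pos: [0.5837, 0.4434, 0.0345]
orientation: [-2.167, -2.275, 0.001]
contact_force: [0.2, 0.3, -0.2]
gripper_width: 0.0003
finger_force: 0.0
tcp tray mm [-56.4  72.3] 34.5 F [ 0.2  0.3 -0.2] t 4.7
delta tool [-0.0804 -0.0005  0.0016] turn -0.004 tilt [-0.001 -0.    -1.   ]
```

To row units: -0.008 m is -0.128, 0.0005 m is 0.008.

```bash
python3 nudge.py '[[[-0.128, 0, 0.008, 0, 0], [-0.128, 0, 0.008, 0, 0], [-0.128, 0, 0, 0, 0], [-0.128, 0, 0, 0, 0], [-0.128, 0, 0, 0, 0]]]'; python3 nudge.py '[[[-0.128, 0, 0, 0, 0], [-0.128, 0, 0, 0, 0], [-0.096, 0, 0, 0, 0], [-0.096, 0, 0, 0, 0], [-0.096, 0, 0, 0, 0]]]'; python3 nudge.py '[[[-0.096, 0, 0, 0, 0], [-0.064, 0, 0, 0, 0], [0, 0, 0, 0, 0]]]'
python3 -c "
from h import *
c=robot.capture('scene');cv2.imwrite('pics/s1.png',cv2.resize(c['color'][170:320,190:390],None,fx=3.5,fy=3.5,interpolation=cv2.INTER_CUBIC))
go(24,71.5,33)"
```

```text
clock: 5.32
tool_pos: [0.5856, 0.4033, 0.0331]
orientation: [2.166, 2.275, 0.0]
contact_force: [0.6, 1.1, 0.0]
gripper_width: -0.0001
finger_force: 0.1
clock: 5.95
tool_pos: [0.5872, 0.3695, 0.0329]
orientation: [2.166, 2.275, -0.0]
contact_force: [-0.3, -0.3, -0.2]
gripper_width: 0.0001
finger_force: 0.0
clock: 6.32
tool_pos: [0.5878, 0.3596, 0.0329]
orientation: [2.167, 2.275, -0.0]
contact_force: [0.0, -0.6, 0.4]
gripper_width: -0.0002
finger_force: 0.0
tcp tray mm [27.2 72. ] 33.0 F [-0.4  0.2  1. ] t 6.38
delta tool [ 0.0032 -0.0005 -0.    ] turn -0.004 tilt [ 0.  0. -1.]
```

View pics/s1.png

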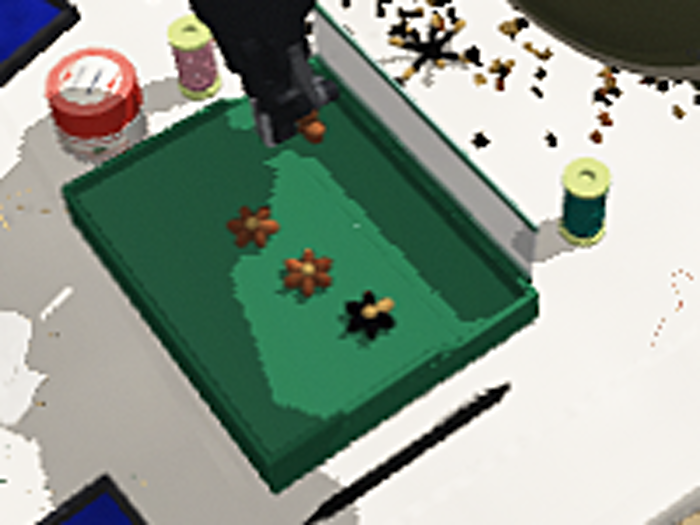

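The scene view shows brown 1 pushed over the edge, with its beads at crop (313,127) in front of the tip. The others haven't moved. Next is brown 2.

To row units: 0.041 m is 0.656, 0.04 m is 0.64.

```bash
python3 nudge.py '[[[0.032, 0, -0.4, 0, 0], [0.64, -0.416, 0, 0, 0], [0.656, -0.416, 0, 0, 0], [0, 0, 0, 0, 0], [0, 0, 0, 0, 0]]]'
python3 -c "
from h import *
go(-55,20.3,33)
c=robot.capture('wrist');cv2.imwrite('pics/w2.png',c['color'])"
```

```text
clock: 7.0
tool_pos: [0.5319, 0.4401, 0.0579]
orientation: [2.166, 2.275, 0.0]
contact_force: [0.4, -0.1, 0.1]
gripper_width: -0.0
finger_force: 0.0
tcp tray mm [-55.9  20.4] 57.9 F [ 0.4 -0.1  0.1] t 7.0
delta tool [-0.0009 -0.0001  0.0249] turn -0.003 tilt [ 0. -0. -1.]
```

View pics/w2.png

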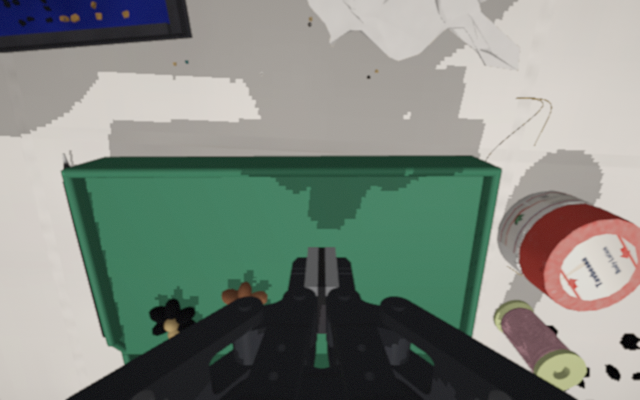

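The wrist view shows nothing in the way of the tip. Brown 3 is at (245,298), the black one is at (172,318), and brown 2 is hidden behind the gripper.

To row units: 0.0125 m is 0.2.

```bash
python3 nudge.py '[[[0, 0, 0.2, 0, 0], [0, 0, 0.2, 0, 0], [0, 0, 0, 0, 0]]]'; python3 nudge.py '[[[-0.128, 0, 0, 0, 0], [-0.128, 0, 0, 0, 0], [-0.128, 0, 0, 0, 0], [-0.128, 0, 0, 0, 0], [-0.128, 0, 0, 0, 0]]]'; python3 nudge.py '[[[-0.128, 0, 0, 0, 0], [-0.128, 0, 0, 0, 0], [-0.096, 0, 0, 0, 0], [-0.096, 0, 0, 0, 0], [-0.096, 0, 0, 0, 0]]]';  python3 nudge.py '[[[-0.096, 0, 0, 0, 0], [-0.048, 0, 0, 0, 0], [0, 0, 0, 0, 0]]]'; python3 nudge.py '[[[0.032, 0, -0.4, 0, 0], [0.576, -0.368, 0, 0, 0], [0.576, -0.384, 0, 0, 0], [0, 0, 0, 0, 0], [0, 0, 0, 0, 0]]]'
python3 -c "
from h import *
go(-47,-26.6,33)
c=robot.capture('scene');cv2.imwrite('pics/s2.png',cv2.resize(c['color'][170:320,190:390],None,fx=3.5,fy=3.5,interpolation=cv2.INTER_CUBIC))"
```

```text
clock: 7.42
tool_pos: [0.5316, 0.4396, 0.0315]
orientation: [-2.167, -2.274, 0.003]
contact_force: [0.1, 0.3, -0.2]
gripper_width: 0.0001
finger_force: 0.0
clock: 8.05
tool_pos: [0.5338, 0.3997, 0.033]
orientation: [2.166, 2.275, 0.0]
contact_force: [-0.4, 0.3, -0.0]
gripper_width: 0.0001
finger_force: 0.1
clock: 8.68
tool_pos: [0.5353, 0.366, 0.0329]
orientation: [-2.166, -2.275, 0.0]
contact_force: [-0.0, 0.1, 0.5]
gripper_width: 0.0
finger_force: 0.0
clock: 9.05
tool_pos: [0.5358, 0.3572, 0.0329]
orientation: [2.167, 2.275, 0.0]
contact_force: [0.4, 0.5, 0.5]
gripper_width: -0.0001
finger_force: 0.0
clock: 9.68
tool_pos: [0.4855, 0.4288, 0.0579]
orientation: [2.166, 2.275, 0.0]
contact_force: [-0.1, -0.4, -0.7]
gripper_width: 0.0
finger_force: 0.0
tcp tray mm [-47.  -26.6] 57.9 F [-0.1 -0.4 -0.7] t 9.68
delta tool [ 0.     -0.      0.0249] turn -0.003 tilt [ 0. -0. -1.]
```

View pics/s2.png

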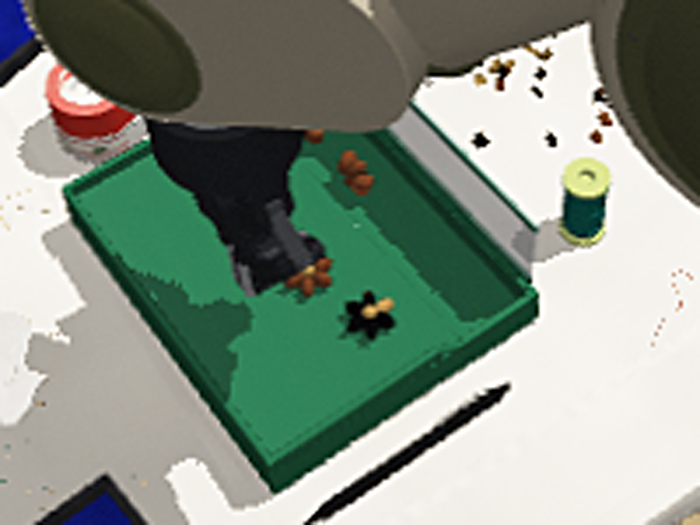

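Brown 2 is in the trough at crop (355,172), and the black one hasn't moved at (370,315). The tip is behind brown 3 at (312,275), so I'll push it and then rise for a look.

```bash
python3 nudge.py '[[[0, 0, 0.2, 0, 0], [0, 0, 0.2, 0, 0], [0, 0, 0, 0, 0]]]'; python3 nudge.py '[[[-0.128, 0, 0, 0, 0], [-0.128, 0, 0, 0, 0], [-0.128, 0, 0, 0, 0], [-0.128, 0, 0, 0, 0], [-0.128, 0, 0, 0, 0]]]'; python3 nudge.py '[[[-0.128, 0, 0, 0, 0], [-0.128, 0, 0, 0, 0], [-0.096, 0, 0, 0, 0], [-0.096, 0, 0, 0, 0], [-0.08, 0, 0, 0, 0]]]'; python3 nudge.py '[[[0, 0, 0, 0, 0], [0.032, 0, -0.4, 0, 0], [0.48, 0, -0.8, 0, 0], [0.48, 0, -0.8, 0, 0], [0.48, 0, -0.8, 0, 0]]]';python3 nudge.py '[[[0, 0, 0, 0, 0], [0, 0, 0, 0, 0]]]'
python3 -c "
from h import *
go(110,-15,150)
p=np.load('tray.npy')
c=robot.capture('wrist');cv2.imwrite('pics/w3.png',c['color']);print(w2px(c,tray2w(p,np.array([[30,110,30],[30,-110,30],[82,110,30],[82,-110,30]])/1e3)).round().tolist())
c=robot.capture('top');a=c['color'][148:283,205:350]
cv2.imwrite('pics/t3.png',cv2.resize(a,None,fx=4.4,fy=4.4,interpolation=cv2.INTER_CUBIC))"
```

```text
clock: 10.1
tool_pos: [0.485, 0.4283, 0.0315]
orientation: [-2.167, -2.274, 0.004]
contact_force: [0.2, 0.4, -0.6]
gripper_width: 0.0001
finger_force: 0.0
clock: 10.72
tool_pos: [0.4872, 0.3884, 0.033]
orientation: [2.166, 2.275, 0.0]
contact_force: [-0.3, 0.2, 1.3]
gripper_width: 0.0002
finger_force: 0.1
clock: 11.35
tool_pos: [0.4888, 0.3557, 0.0329]
orientation: [-2.166, -2.275, 0.0]
contact_force: [0.4, -0.2, 0.0]
gripper_width: 0.0002
finger_force: 0.0
clock: 11.98
tool_pos: [0.4839, 0.4489, 0.2097]
orientation: [2.166, 2.275, 0.0]
contact_force: [0.7, 1.1, -0.1]
gripper_width: 0.0
finger_force: 0.0
clock: 12.22
tool_pos: [0.4838, 0.4477, 0.2068]
orientation: [-2.166, -2.275, 0.003]
contact_force: [0.3, -0.7, -1.0]
gripper_width: 0.0001
finger_force: 0.0
tcp tray mm [-66.  -27.2] 206.8 F [ 0.3 -0.7 -1. ] t 12.22
delta tool [-0.1759  0.0129  0.057 ] turn -0.003 tilt [-0.001 -0.001 -1.   ]
[[444.0, 260.0], [248.0, 260.0], [439.0, 299.0], [252.0, 299.0]]
```

View pics/w3.png

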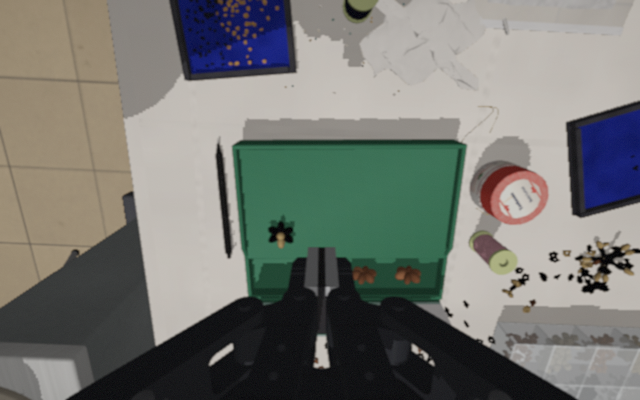

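The wrist view shows browns at (365,273) and (408,273) in the trough, the black one at (281,234) still on the deck, and brown 3 hidden behind the fingers. I'll move behind the lid and look from above.

```bash
python3 nudge.py '[[[-0.8, 0.032, 0, 0, 0], [-0.8, 0.032, 0, 0, 0], [-0.8, 0.032, 0, 0, 0], [-0.736, 0.032, 0, 0, 0], [0, 0, 0, 0, 0]]]'
python3 -c "
from h import *
go(112,-18,70)
c=robot.capture('top');a=c['color'][148:283,205:350]
cv2.imwrite('pics/t4.png',cv2.resize(a,None,fx=4.4,fy=4.4,interpolation=cv2.INTER_CUBIC))"
```

```text
clock: 12.95
tool_pos: [0.502, 0.2495, 0.2071]
orientation: [-2.171, -2.27, 0.003]
contact_force: [1.0, 1.3, -0.2]
gripper_width: 0.0002
finger_force: 0.0
tcp tray mm [132.9 -19.5] 207.1 F [ 1.   1.3 -0.2] t 12.95
delta tool [0.021  0.0016 0.1371] turn -0.008 tilt [-0.002 -0.001 -1.   ]
```

View pics/t4.png

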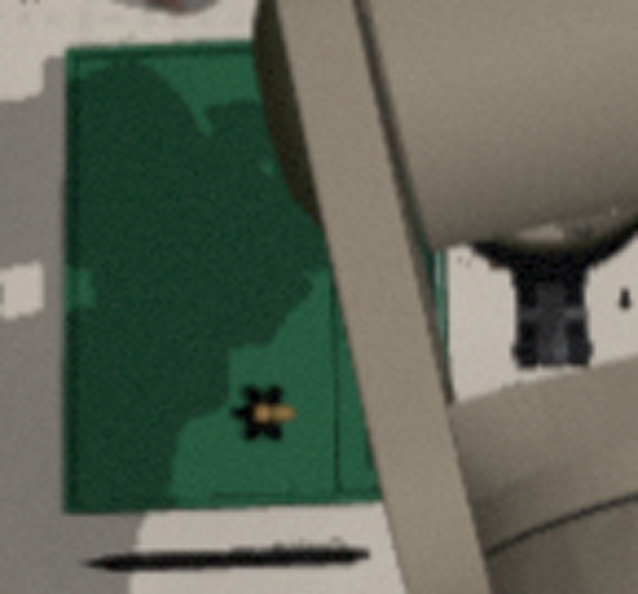

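The arm hides the trough in the top view, and the black one is undisturbed at crop (264,412). I'll measure the brown blobs numerically from the wrist camera, which is now past the lid.

```bash
cat >> h.py <<'E'
def browns(c,z=.022,xl=(-100,84)):
    p=np.load("tray.npy");hsv=cv2.cvtColor(c["color"],cv2.COLOR_BGR2HSV)
    m=((hsv[...,0]<20)&(hsv[...,1]>90)&(hsv[...,2]>40)).astype(np.uint8)
    poly=w2px(c,tray2w(p,np.array([[-95,108,30],[80,108,25],[80,-108,25],[-95,-108,30]])/1e3)).astype(np.int32)
    k=np.zeros_like(m);cv2.fillPoly(k,[poly],1);m=cv2.morphologyEx(m*k,cv2.MORPH_CLOSE,np.ones((3,3)))
    n,l,st,ce=cv2.connectedComponentsWithStats(m)
    for i in range(1,n):
        if st[i,4]<15: continue
        v,u=np.nonzero(l==i);T=np.array([w2tray(p,px2w(c,(a,b),z))*1e3 for a,b in zip(u,v)])
        print("blob px",ce[i].round(),st[i].tolist(),"tray mid",((T.max(0)+T.min(0))/2).round(1),"mean",T.mean(0).round(1),"ext",np.ptp(T,axis=0).round(1))
E
python3 -c "
from h import *
c=robot.capture('wrist');cv2.imwrite('pics/w5.png',c['color']);browns(c)
print(w2px(c,tray2w(np.load('tray.npy'),np.array([[30,110,30],[30,-110,30],[78,110,15],[78,-110,15],[30,0,15],[78,0,15]])/1e3)).round().tolist())
print('t3');
"
```

```text
blob px [261.  34.] [256, 23, 11, 25, 191] tray mid [ -2.3 -74.4] mean [ -3.6 -74.3] ext [20.   9.4]
blob px [314.  93.] [300, 87, 29, 14, 326] tray mid [ 49.3 -26.4] mean [ 49.1 -26.4] ext [12.1 27.3]
blob px [362.  93.] [348, 87, 30, 13, 336] tray mid [49.1 20.8] mean [48.9 20.7] ext [11.2 28.4]
blob px [416.  92.] [402, 86, 30, 14, 338] tray mid [49.  73.3] mean [49.  73.2] ext [12.1 28.4]
[[460.0, 71.0], [224.0, 72.0], [448.0, 122.0], [233.0, 124.0], [341.0, 73.0], [340.0, 123.0]]
t3
```

```bash
python3 -c "
from h import *
c=robot.capture('wrist');p=np.load('tray.npy')
for th in(1.6,1.7,1.8):
  print(th,[w2px(c,tray2w(p,[[.082-r*np.cos(th),.0208,.032+r*np.sin(th)]])).round(1).tolist() for r in(.056,.05)])
print('cam tray',w2tray(p,-c['R'].T@c['t'])*1e3,(-c['R'].T@c['t'])[2])
for x,z in((30,30),(34,15),(34,28),(64,28),(64,15)):print(x,z,w2px(c,tray2w(p,[[x/1e3,.0208,z/1e3]])).round(1).tolist())
print(c['color'][60:130,362].tolist())
w=cv2.imread('pics/w3.png');h=cv2.cvtColor(w,cv2.COLOR_BGR2HSV);m=((h[...,0]<20)&(h[...,1]>90)&(h[...,2]>40));m[:255]=0;m[292:]=0;m[:,:352]=0;m[:,425:]=0
for r in range(258,290):print(r,''.join('#' if q else '.' for q in m[r,352:425]))
"
```

```text
1.6 [[[370.9, 139.0]], [[369.8, 137.9]]]
1.7 [[[370.5, 145.8]], [[369.5, 143.8]]]
1.8 [[[370.0, 152.3]], [[369.1, 149.5]]]
cam tray [ 48.71624017 -18.86112767] 0.3491410136133629
30 30 [[364.3, 72.7]]
34 15 [[362.2, 78.0]]
34 28 [[363.9, 77.4]]
64 28 [[362.7, 110.4]]
64 15 [[361.2, 109.8]]
[[51, 69, 36], [53, 68, 36], [51, 68, 34], [54, 70, 38], [51, 68, 35], [51, 69, 35], [52, 69, 35], [52, 69, 35], [52, 69, 36], [49, 67, 34], [44, 58, 30], [41, 57, 27], [57, 77, 38], [66, 88, 44], [60, 80, 41], [53, 70, 36], [51, 68, 32], [52, 68, 35], [52, 69, 35], [52, 69, 35], [52, 69, 35], [51, 68, 36], [50, 67, 34], [50, 67, 34], [52, 68, 35], [51, 69, 34], [49, 66, 35], [42, 58, 42], [29, 44, 51], [28, 40, 63], [28, 43, 69], [32, 46, 75], [33, 50, 78], [33, 51, 81], [36, 53, 83], [33, 50, 83], [35, 53, 85], [34, 51, 84], [34, 51, 81], [37, 54, 80], [39, 60, 81], [46, 66, 79], [44, 66, 60], [49, 66, 43], [51, 68, 36], [49, 66, 32], [52, 68, 35], [52, 69, 36], [50, 68, 35], [52, 68, 36], [51, 68, 35], [52, 68, 36], [52, 69, 36], [50, 68, 35], [50, 68, 33], [51, 69, 34], [52, 69, 38], [51, 68, 3
[... 1967 characters left out ...]
81 .......#####...#######...............................#####..########.....
282 .......#####.....####................................#####....#####......
283 .......####...........................................###................
284 .........................................................................
285 .........................................................................
286 .........................................................................
287 .........................................................................
288 .........................................................................
289 .........................................................................
```

All three browns measure only about 12 mm in x from straight above, with trough visible on both sides. They tipped over the edge and are standing upright at x ≈ 49, so they need laying flat. For each one I'll tip its top back toward the deck, then press it down beside the edge so that it slides flat right side up. I'll start with brown 3.

```bash
python3 nudge.py '[[[0.512, -0.056, 0, 0, 0], [0.512, -0.056, 0.32, 0, 0], [0, 0, 0.64, 0, 0], [0, 0, 0.64, 0, 0], [0, 0, 0, 0, 0]]]'
python3 -c "
from h import *
go(70,-26.4,39)"
```

```text
clock: 13.72
tool_pos: [0.49, 0.3166, 0.1053]
orientation: [-2.163, -2.275, 0.009]
contact_force: [0.6, -0.3, -0.4]
gripper_width: 0.0001
finger_force: 0.0
tcp tray mm [ 65.3 -28. ] 105.3 F [ 0.6 -0.3 -0.4] t 13.72
delta tool [-0.0046  0.002   0.0663] turn -0.002 tilt [-0.006 -0.002 -1.   ]
```

```bash
python3 nudge.py '[[[0, 0, 0, 0, 0], [0, 0, 0.32, 0, 0], [0, 0, 0.32, 0, 0], [0, 0, 0, 0, 0]]]'
python3 -c "
from h import *
go(70,-26.4,39)"
```

```text
clock: 14.22
tool_pos: [0.4919, 0.3164, 0.0686]
orientation: [2.166, 2.275, 0.001]
contact_force: [-1.4, 0.8, 0.3]
gripper_width: -0.0002
finger_force: 0.0
tcp tray mm [ 65.6 -26. ] 68.6 F [-1.4  0.8  0.3] t 14.22
delta tool [-0.0044 -0.0004  0.0296] turn -0.003 tilt [ 0.  0. -1.]
```

```bash
python3 nudge.py '[[[-0.072, 0, 0, 0, 0], [0, 0, 0.24, 0, 0], [0, 0, 0.224, 0, 0], [0, 0, 0, 0, 0]]]'; python3 nudge.py '[[[0.064, 0, 0, 0, 0], [0.064, 0, 0, 0, 0], [0.064, 0, 0, 0, 0], [0.064, 0, 0, 0, 0], [0.064, 0, 0, 0, 0]]]';python3 nudge.py '[[[0, 0, 0, 0, 0], [0, 0, -0.32, 0, 0], [-0.48, 0, -0.8, 0, 0], [-0.48, 0, -0.64, 0, 0], [0, 0, 0, 0, 0]]]'
python3 -c "
from h import *
go(44,-26.4,60)
c=robot.capture('wrist');browns(c)"
```

```text
clock: 14.72
tool_pos: [0.4918, 0.3122, 0.0375]
orientation: [-2.166, -2.274, -0.0]
contact_force: [-0.1, 4.8, -2.7]
gripper_width: -0.0001
finger_force: 2.1
clock: 15.35
tool_pos: [0.491, 0.3319, 0.039]
orientation: [2.166, 2.275, 0.0]
contact_force: [0.2, -0.1, -0.2]
gripper_width: 0.0004
finger_force: 0.0
clock: 15.98
tool_pos: [0.4953, 0.2706, 0.1519]
orientation: [2.167, 2.271, 0.008]
contact_force: [-0.2, 0.7, 0.6]
gripper_width: 0.0002
finger_force: 0.0
tcp tray mm [111.5 -25. ] 151.9 F [-0.2  0.7  0.6] t 15.97
delta tool [ 0.0674 -0.0023  0.092 ] turn -0.006 tilt [ 0.006  0.002 -1.   ]
blob px [256.  51.] [249, 38, 14, 29, 267] tray mid [ -1.5 -74.5] mean [ -2.5 -74.3] ext [20.  10.1]
blob px [318. 104.] [302, 90, 34, 30, 703] tray mid [ 38.  -26.2] mean [ 37.8 -26.4] ext [22.8 27.1]
blob px [376. 119.] [358, 111, 36, 17, 478] tray mid [49.8 21.2] mean [49.6 21.2] ext [13.  29.2]
blob px [439. 119.] [422, 111, 36, 17, 481] tray mid [50.1 74.3] mean [49.7 74.1] ext [13.  29.3]
```

Brown 3 now leans on the deck edge as predicted (x extent 23, centre 38), so I'll press it down.

```bash
python3 nudge.py '[[[0.544, -0.016, 0, 0, 0], [0.544, -0.016, 0.32, 0, 0], [0, 0, 0.64, 0, 0], [0, 0, 0.4, 0, 0], [0, 0, 0, 0, 0]]]'
python3 -c "
from h import *
go(44,-26.4,46)"
```

```text
clock: 16.65
tool_pos: [0.4869, 0.3395, 0.061]
orientation: [-2.164, -2.274, 0.009]
contact_force: [0.5, -0.1, 0.0]
gripper_width: 0.0001
finger_force: 0.0
tcp tray mm [ 42.2 -29.8] 61.0 F [ 0.5 -0.1  0. ] t 16.65
delta tool [-0.0017  0.0035  0.015 ] turn -0.003 tilt [-0.006 -0.002 -1.   ]
```

```bash
python3 nudge.py '[[[0, 0, 0, 0, 0], [0, 0, 0.16, 0, 0], [0, 0, 0.096, 0, 0], [0, 0, 0, 0, 0]]]'
python3 -c "
from h import *
go(44,-26.4,46)"; python3 nudge.py '[[[-0.008, 0, 0.064, 0, 0], [-0.008, 0, 0.064, 0, 0], [-0.008, 0, 0.064, 0, 0], [0, 0, 0, 0, 0]]]'
python3 -c "
from h import *
go(44,-26.4,29)"
```

```text
clock: 17.15
tool_pos: [0.4884, 0.3394, 0.0475]
orientation: [-2.166, -2.275, 0.001]
contact_force: [-0.5, 1.2, -0.8]
gripper_width: 0.0001
finger_force: 0.0
tcp tray mm [ 42.4 -28.4] 47.5 F [-0.5  1.2 -0.8] t 17.15
delta tool [-0.0016  0.002   0.0015] turn -0.004 tilt [-0.001 -0.    -1.   ]
clock: 17.65
tool_pos: [0.4904, 0.3384, 0.0401]
orientation: [2.164, 2.273, 0.009]
contact_force: [-5.4, -5.1, 31.7]
gripper_width: 0.0003
finger_force: 13.0
tcp tray mm [ 43.6 -26.4] 40.1 F [-5.4 -5.1 31.7] t 17.65
delta tool [-0.0004 -0.0001  0.0111] turn -0.003 tilt [ 0.006  0.002 -1.   ]
```

It jams at 32 N. I'll ease off and drag toward the wall while pressing lightly.

The rows are not in the units I measure in: shifts go in shares of 62.5 mm and turns go in units of 0.2 rad. I convert before sending: -0.004 m is -0.064, -0.003 m is -0.048.

```bash
python3 nudge.py '[[[0, 0, -0.048, 0, 0], [-0.064, 0, 0, 0, 0], [-0.064, 0, 0.016, 0, 0], [-0.048, 0, 0.016, 0, 0]]]'
python3 -c "
from h import *
go(44,-26.4,29)"
```

```text
clock: 18.15
tool_pos: [0.489, 0.3266, 0.0363]
orientation: [-2.166, -2.275, 0.001]
contact_force: [-0.7, -0.5, -0.6]
gripper_width: 0.0004
finger_force: 0.0
tcp tray mm [ 55.2 -28.4] 36.3 F [-0.7 -0.5 -0.6] t 18.15
delta tool [0.0112 0.002  0.0073] turn -0.004 tilt [-0.001 -0.    -1.   ]
```

```bash
python3 nudge.py '[[[0, 0, -0.8, 0, 0], [-0.32, 0, -0.8, 0, 0], [-0.48, 0, -0.24, 0, 0], [0, 0, 0, 0, 0], [0, 0, 0, 0, 0]]]'
python3 -c "
from h import *
go(50,-26.4,40)
c=robot.capture('wrist');browns(c)"
```

```text
clock: 18.77
tool_pos: [0.4913, 0.2773, 0.1511]
orientation: [-2.166, -2.274, 0.002]
contact_force: [0.2, -0.6, -0.4]
gripper_width: -0.0
finger_force: 0.0
tcp tray mm [104.6 -28.7] 151.1 F [ 0.2 -0.6 -0.4] t 18.77
delta tool [0.0546 0.0022 0.1111] turn -0.004 tilt [-0.001 -0.    -1.   ]
blob px [263.  60.] [256, 48, 14, 28, 244] tray mid [ -1.2 -74.3] mean [ -2.4 -74.2] ext [19.5 10.2]
blob px [325. 115.] [308, 100, 35, 30, 671] tray mid [ 39.2 -25.6] mean [ 39.1 -25.7] ext [23.1 28.1]
blob px [381. 128.] [364, 120, 36, 17, 480] tray mid [50.2 21.5] mean [49.9 21.4] ext [13.1 29.2]
blob px [445. 128.] [427, 120, 36, 17, 489] tray mid [50.4 74.2] mean [50.  74.2] ext [13.1 29.7]
```

Brown 3 still leans steeply at about 69° and won't slide flat under pressure. New plan: push each standing flower on its −y end so that it turns about the vertical, then tip it along the trough, where there's room.

```bash
python3 nudge.py '[[[0.736, -0.104, 0, 0, 0], [0.736, -0.104, 0, 0, 0], [0, 0, 0.8, 0, 0], [0, 0, 0.64, 0, 0], [0, 0, 0, 0, 0]]]';python3 nudge.py '[[[0, 0, 0, 0, 0]]]'
python3 -c "
from h import *
go(13,-42,34)"
```

```text
clock: 19.45
tool_pos: [0.4722, 0.3682, 0.0586]
orientation: [-2.163, -2.274, 0.011]
contact_force: [-0.1, 1.4, 0.2]
gripper_width: 0.0
finger_force: 0.0
clock: 19.58
tool_pos: [0.4747, 0.369, 0.063]
orientation: [2.166, 2.275, 0.002]
contact_force: [0.7, 0.1, 0.1]
gripper_width: 0.0001
finger_force: 0.0
tcp tray mm [ 12.2 -40.5] 63.0 F [0.7 0.1 0.1] t 19.57
delta tool [-0.0009 -0.0016  0.029 ] turn -0.003 tilt [ 0.001  0.001 -1.   ]
```

To row units: 0.015 m is 0.24, 0.013 m is 0.208.

```bash
python3 nudge.py '[[[0, -0.032, 0.24, 0, 0], [0, 0, 0.208, 0, 0], [0, 0, 0, 0, 0], [-0.096, 0, 0, 0, 0], [-0.08, 0, 0, 0, 0]]]';python3 nudge.py '[[[-0.08, 0, 0, 0, 0], [-0.08, -0.016, 0, 0, 0], [-0.08, -0.032, 0, 0, 0], [-0.08, -0.032, 0, 0, 0], [-0.08, -0.032, 0, 0, 0]]]'
python3 -c "
from h import *
go(13,-42,34)";python3 nudge.py '[[[0.032, -0.032, -0.48, 0, 0], [-0.24, 0, -0.8, 0, 0], [-0.48, 0, -0.8, 0, 0], [0, 0, 0, 0, 0]]]'
python3 -c "
from h import *
go(20,-2,34)
c=robot.capture('wrist');browns(c);cv2.imwrite('pics/w6.png',c['color'])"
```

```text
clock: 20.2
tool_pos: [0.4729, 0.3569, 0.0343]
orientation: [2.166, 2.275, 0.001]
contact_force: [-0.6, -0.6, -0.4]
gripper_width: 0.0
finger_force: 0.2
clock: 20.82
tool_pos: [0.4668, 0.3316, 0.0339]
orientation: [-2.166, -2.275, 0.0]
contact_force: [-0.0, -0.1, -0.2]
gripper_width: -0.0002
finger_force: 0.0
tcp tray mm [ 49.1 -50.3] 33.9 F [-0.  -0.1 -0.2] t 20.82
delta tool [ 0.0361  0.0082 -0.0001] turn -0.003 tilt [-0. -0. -1.]
clock: 21.32
tool_pos: [0.4685, 0.2881, 0.1675]
orientation: [2.166, 2.271, 0.01]
contact_force: [0.6, -0.4, -1.6]
gripper_width: 0.0001
finger_force: 0.0
tcp tray mm [ 92.6 -50.9] 167.5 F [ 0.6 -0.4 -1.6] t 21.32
delta tool [0.0726 0.0475 0.134 ] turn -0.005 tilt [ 0.007  0.002 -1.   ]
blob px [294.  79.] [288, 68, 12, 25, 204] tray mid [ -0.5 -72.7] mean [ -1.6 -72.7] ext [19.   9.3]
blob px [339. 139.] [323, 123, 33, 33, 568] tray mid [ 49.3 -33.7] mean [ 49.1 -33.6] ext [28.4 28.7]
blob px [401. 140.] [385, 133, 33, 15, 414] tray mid [50.4 21.9] mean [50.2 22. ] ext [12.6 28.9]
blob px [460. 140.] [443, 132, 35, 16, 429] tray mid [50.3 75. ] mean [50.3 74.8] ext [13.4 30.6]
```

```bash
python3 -c "
import cv2
w=cv2.imread('pics/w6.png');h=cv2.cvtColor(w,cv2.COLOR_BGR2HSV)
for r in range(121,158):print(''.join('%2d '%(h[r,q,2]//10) if h[r,q,0]<22 and h[r,q,1]>80 else ' . ' for q in range(320,359)))
"
```

```text
.  .  .  .  .  .  .  .  .  .  .  .  .  .  .  .  .  .  .  .  .  .  .  .  .  .  .  .  .  .  .  .  .  .  .  .  .  .  . 
 .  .  .  .  .  .  .  .  .  .  .  .  .  .  .  .  .  .  .  .  .  .  .  .  .  .  .  .  .  .  .  .  .  .  .  .  .  .  . 
 .  .  .  .  .  .  .  .  .  .  .  .  .  .  7  7  7  .  .  .  .  .  .  .  .  .  .  .  .  .  .  .  .  .  .  .  .  .  . 
 .  .  .  .  .  .  .  .  .  .  .  .  .  8  9  9  9  8  .  .  .  .  .  .  .  .  .  .  .  .  .  .  .  .  .  .  .  .  . 
 .  .  .  .  .  .  .  .  .  .  .  .  .  9 10 11 10  9  8  .  .  .  .  .  .  .  .  .  .  .  .  .  .  .  .  .  .  .  . 
 .  .  .  .  .  .  .  .  .  .  .  .  . 10 11 12 11 11  9  8  .  .  .  .  .  .  .  .  .  6  .  .  .  .  .  .  .  .  . 
 .  .  .  .  .  .  .  .  .  .  .  .  . 11 12 12 12 12 11  9  .  .  .  .  .  .  6  6  7  7  7  .  .  .  .  .  .  .  . 
 .  .  .  .  .  .  .  .  .  .  .  .  9 11 13 13 13 13 12 10  8  .  .  .  .  6  7  7  8  8  8  .  .  .  .  .  .  .  . 
 .  .  .  .  .  .  .  .  .  .  .  .  9 11 13 13 14 13 12 11  9  .  .  .  6  7  8  9  9  9  8  7  .  .  .  .  .  .  . 
 .  .  .  .  .  .  .  .  .  .  .  .  9 
[... 2563 characters left out ...]
 .  .  .  .  .  .  .  5  6  5  .  .  .  .  .  .  .  .  6  6  6  7  7  6  6  .  .  .  .  .  .  .  .  .  .  .  . 
 .  .  .  .  .  .  .  .  .  .  .  .  .  .  .  .  .  .  .  .  .  6  6  7  6  6  .  .  .  .  .  .  .  .  .  .  .  .  . 
 .  .  .  .  .  .  .  .  .  .  .  .  .  .  .  .  .  .  .  .  .  5  6  6  6  6  .  .  .  .  .  .  .  .  .  .  .  .  . 
 .  .  .  .  .  .  .  .  .  .  .  .  .  .  .  .  .  .  .  .  .  .  .  5  5  .  .  .  .  .  .  .  .  .  .  .  .  .  . 
 .  .  .  .  .  .  .  .  .  .  .  .  .  .  .  .  .  .  .  .  .  .  .  .  .  .  .  .  .  .  .  .  .  .  .  .  .  .  . 
 .  .  .  .  .  .  .  .  .  .  .  .  .  .  .  .  .  .  .  .  .  .  .  .  .  .  .  .  .  .  .  .  .  .  .  .  .  .  .
```

The mask shows a full flower with a bright centre bead, so brown 3 now lies flat in the trough (x 35–63, y −48…−19). I'll do the same with the others: tip brown 2 and brown 1 back against the edge, then push their −y ends.

To row units: 0.04 m is 0.64, 0.036 m is 0.576.

```bash
python3 nudge.py '[[[0.192, 0.576, 0, 0, 0], [0.192, 0.576, 0.32, 0, 0], [0, 0, 0.64, 0, 0], [0, 0, 0.48, 0, 0], [0, 0, 0, 0, 0]]]';python3 nudge.py '[[[0, 0, 0, 0, 0]]]'
python3 -c "
from h import *
go(69,21.9,39)"
```

```text
clock: 22.0
tool_pos: [0.5359, 0.3162, 0.0703]
orientation: [-2.163, -2.273, 0.01]
contact_force: [-0.4, 0.5, 1.2]
gripper_width: -0.0002
finger_force: 0.0
clock: 22.12
tool_pos: [0.538, 0.3168, 0.0744]
orientation: [2.166, 2.275, 0.001]
contact_force: [-0.4, 0.3, -0.3]
gripper_width: 0.0
finger_force: 0.0
tcp tray mm [67.6 20. ] 74.4 F [-0.4  0.3 -0.3] t 22.12
delta tool [-0.0014  0.0019  0.0354] turn -0.003 tilt [ 0.001  0.    -1.   ]
```

To row units: 0.018 m is 0.288, 0.017 m is 0.272.

```bash
python3 nudge.py '[[[-0.016, 0.032, 0.288, 0, 0], [0, 0, 0.272, 0, 0], [0, 0, 0, 0, 0], [0.08, 0, 0, 0, 0], [0.08, 0, 0, 0, 0]]]'; python3 nudge.py '[[[0.08, 0, 0, 0, 0], [0.064, 0, 0, 0, 0], [0, 0, 0, 0, 0], [-0.144, 0.4, -0.32, 0, 0], [-0.16, 0.448, 0, 0, 0]]]'; python3 nudge.py '[[[0, 0, 0, 0, 0], [0, 0, 0.16, 0, 0], [0, 0, 0.16, 0, 0], [0.08, 0, 0, 0, 0], [0.08, 0, 0, 0, 0]]]'
python3 -c "
from h import *
go(50,75,39)"
```

```text
clock: 22.75
tool_pos: [0.5396, 0.326, 0.0395]
orientation: [2.166, 2.275, 0.002]
contact_force: [0.1, 0.1, 0.8]
gripper_width: -0.0002
finger_force: 0.0
clock: 23.38
tool_pos: [0.5939, 0.3183, 0.0607]
orientation: [2.165, 2.275, 0.004]
contact_force: [0.2, -0.2, -0.7]
gripper_width: 0.0
finger_force: 0.0
clock: 24.0
tool_pos: [0.5921, 0.3288, 0.039]
orientation: [-2.166, -2.276, -0.0]
contact_force: [-0.9, -1.1, -0.7]
gripper_width: -0.0002
finger_force: 0.0
tcp tray mm [58.5 74.6] 39.0 F [-0.9 -1.1 -0.7] t 24.0
delta tool [ 0.0085  0.0003 -0.    ] turn -0.003 tilt [ 0.  0. -1.]
```

To row units: -0.06 m is -0.96, -0.05 m is -0.8.

```bash
python3 nudge.py '[[[0.072, 0, 0, 0, 0], [0.064, 0, 0, 0, 0], [0, 0, 0, 0, 0], [-0.48, 0, -0.8, 0, 0], [-0.48, 0, -0.96, 0, 0]]]'; python3 nudge.py '[[[0, -0.48, 0, 0, 0], [0, -0.48, 0, 0, 0], [0, 0, 0, 0, 0]]]'
python3 -c "
from h import *
go(12,6,60)
c=robot.capture('wrist');browns(c)"
```

```text
clock: 24.62
tool_pos: [0.5941, 0.2781, 0.1451]
orientation: [-2.165, -2.275, 0.003]
contact_force: [0.3, -0.2, -0.1]
gripper_width: -0.0
finger_force: 0.0
clock: 25.0
tool_pos: [0.5335, 0.2757, 0.1454]
orientation: [-2.166, -2.276, 0.0]
contact_force: [0.6, 0.4, 0.3]
gripper_width: 0.0002
finger_force: 0.0
tcp tray mm [108.4  13.3] 145.4 F [0.6 0.4 0.3] t 25.0
delta tool [ 0.0964 -0.0076  0.0854] turn -0.003 tilt [-0. -0. -1.]
blob px [202.  54.] [194, 41, 16, 30, 293] tray mid [ -1.3 -77.5] mean [ -2.2 -77. ] ext [20.3 10.5]
blob px [330. 108.] [311, 94, 38, 29, 700] tray mid [37.6 20.2] mean [37.6 20.4] ext [21.6 29.7]
blob px [397. 108.] [379, 94, 36, 29, 715] tray mid [37.8 73.9] mean [37.5 74.1] ext [21.6 28.5]
blob px [264. 123.] [246, 106, 36, 36, 718] tray mid [ 49.6 -33.5] mean [ 49.2 -33.5] ext [27.8 28.3]
```

To row units: 0.05 m is 0.8, 0.048 m is 0.768.

```bash
python3 nudge.py '[[[0.768, -0.072, 0, 0, 0], [0.768, -0.072, 0, 0, 0], [0, 0, 0.8, 0, 0], [0, 0, 0.48, 0, 0], [0, 0, 0, 0, 0]]]';python3 nudge.py '[[[0, 0, 0, 0, 0]]]'
python3 -c "
from h import *
go(12,4.5,34)"
```

```text
clock: 25.68
tool_pos: [0.5209, 0.3708, 0.0625]
orientation: [-2.166, -2.274, 0.006]
contact_force: [-0.2, 0.1, 0.6]
gripper_width: 0.0
finger_force: 0.0
clock: 25.8
tool_pos: [0.5223, 0.3715, 0.0661]
orientation: [2.166, 2.274, 0.004]
contact_force: [0.8, -0.6, 0.3]
gripper_width: -0.0
finger_force: 0.0
tcp tray mm [12.2  7.2] 66.1 F [ 0.8 -0.6  0.3] t 25.8
delta tool [ 0.0001 -0.0028  0.0321] turn -0.004 tilt [ 0.002  0.001 -1.   ]
```

To row units: 0.018 m is 0.288, 0.013 m is 0.208.

```bash
python3 nudge.py '[[[0, -0.032, 0.288, 0, 0], [0, 0, 0.208, 0, 0], [0, 0, 0, 0, 0], [-0.096, 0, 0, 0, 0], [-0.08, 0, 0, 0, 0]]]';python3 nudge.py '[[[-0.08, 0, 0, 0, 0], [-0.08, -0.016, 0, 0, 0], [-0.08, -0.032, 0, 0, 0], [-0.08, -0.032, 0, 0, 0], [-0.08, -0.032, 0, 0, 0]]]'
python3 -c "
from h import *
go(13,58,34)";python3 nudge.py '[[[0.032, -0.032, -0.48, 0, 0], [-0.24, 0.32, -0.8, 0, 0], [-0.48, 0.32, -0.8, 0, 0], [0, 0, 0, 0, 0]]]'
python3 -c "
from h import *
go(12,58,60)
c=robot.capture('wrist');browns(c)"
```

```text
clock: 26.42
tool_pos: [0.52, 0.3598, 0.0345]
orientation: [2.166, 2.275, 0.002]
contact_force: [-0.0, 1.1, 0.2]
gripper_width: 0.0001
finger_force: 0.1
clock: 27.05
tool_pos: [0.5137, 0.3345, 0.0338]
orientation: [-2.166, -2.275, 0.0]
contact_force: [0.2, -0.3, -0.8]
gripper_width: -0.0001
finger_force: 0.0
tcp tray mm [48.7 -3.3] 33.8 F [ 0.2 -0.3 -0.8] t 27.05
delta tool [ 0.0359  0.0612 -0.0002] turn -0.003 tilt [-0. -0. -1.]
clock: 27.55
tool_pos: [0.5566, 0.2924, 0.1679]
orientation: [2.166, 2.269, 0.011]
contact_force: [0.0, 0.1, -0.6]
gripper_width: -0.0001
finger_force: 0.0
tcp tray mm [93.  37.3] 167.9 F [ 0.   0.1 -0.6] t 27.55
delta tool [0.0809 0.0194 0.1082] turn -0.006 tilt [ 0.008  0.002 -1.   ]
blob px [183.  79.] [175, 68, 15, 26, 245] tray mid [ -0.3 -78.5] mean [ -1.3 -78.1] ext [19.8 10.9]
blob px [360. 126.] [344, 114, 33, 25, 556] tray mid [38.4 73.1] mean [37.9 73.3] ext [20.8 28.6]
blob px [296. 137.] [280, 122, 33, 31, 592] tray mid [47.7 16.1] mean [47.8 16.1] ext [26.4 28.7]
blob px [240. 139.] [224, 124, 34, 32, 585] tray mid [ 49.5 -33.5] mean [ 49.2 -33.5] ext [27.6 29. ]
```

Brown 2 now measures 26 × 29 mm, so it is flat. Brown 1 next.

To row units: 0.05 m is 0.8, 0.04 m is 0.64.

```bash
python3 nudge.py '[[[0.64, 0.16, 0, 0, 0], [0.624, 0.16, 0.32, 0, 0], [0, 0, 0.8, 0, 0], [0, 0, 0.48, 0, 0], [0, 0, 0, 0, 0]]]';python3 nudge.py '[[[0, 0, 0, 0, 0]]]'
python3 -c "
from h import *
go(12,58,34)"
```

```text
clock: 28.22
tool_pos: [0.5677, 0.3734, 0.0601]
orientation: [-2.163, -2.274, 0.011]
contact_force: [0.0, 0.2, 0.7]
gripper_width: 0.0002
finger_force: 0.0
clock: 28.35
tool_pos: [0.5701, 0.374, 0.0647]
orientation: [2.166, 2.275, 0.002]
contact_force: [-0.1, 0.9, -0.0]
gripper_width: -0.0002
finger_force: 0.0
tcp tray mm [12.2 55.1] 64.7 F [-0.1  0.9 -0. ] t 28.35
delta tool [0.0002 0.0028 0.0307] turn -0.003 tilt [ 0.001  0.    -1.   ]
```

To row units: 0.018 m is 0.288, 0.013 m is 0.208.

```bash
python3 nudge.py '[[[0, 0.048, 0.288, 0, 0], [0, 0, 0.208, 0, 0], [0, 0, 0, 0, 0], [-0.096, 0, 0, 0, 0], [-0.08, 0, 0, 0, 0]]]';python3 nudge.py '[[[-0.08, 0, 0, 0, 0], [-0.08, -0.016, 0, 0, 0], [-0.08, -0.032, 0, 0, 0], [-0.08, -0.032, 0, 0, 0], [-0.08, -0.032, 0, 0, 0]]]'
python3 nudge.py '[[[0.032, -0.032, -0.48, 0, 0], [-0.32, -0.48, -0.8, 0, 0], [-0.64, -0.64, -0.8, 0, 0], [-0.32, 0, 0, 0, 0], [0, 0, 0, 0, 0]]]'
python3 -c "
from h import *
go(118,-15,70)
c=robot.capture('wrist');browns(c);p=np.load('tray.npy')
cv2.imwrite('pics/w7.png',cv2.resize(c['color'][0:200,150:450],None,fx=2.5,fy=2.5,interpolation=cv2.INTER_CUBIC))"
```

```text
clock: 28.98
tool_pos: [0.5737, 0.3623, 0.0332]
orientation: [2.166, 2.275, 0.001]
contact_force: [0.1, 0.2, 0.9]
gripper_width: -0.0003
finger_force: 0.2
clock: 29.6
tool_pos: [0.5676, 0.3371, 0.0328]
orientation: [-2.166, -2.275, 0.0]
contact_force: [0.1, 0.8, -0.0]
gripper_width: 0.0003
finger_force: 0.0
clock: 30.22
tool_pos: [0.5064, 0.2622, 0.1539]
orientation: [-2.168, -2.273, 0.0]
contact_force: [-0.5, -0.5, -0.3]
gripper_width: -0.0004
finger_force: 0.0
tcp tray mm [120.5 -14.4] 153.9 F [-0.5 -0.5 -0.3] t 30.23
delta tool [ 0.0025 -0.0006  0.0839] turn -0.005 tilt [-0. -0. -1.]
blob px [242.  37.] [235, 24, 14, 30, 279] tray mid [ -2.2 -75.3] mean [ -3.1 -75.2] ext [20.3 10.1]
blob px [358. 105.] [340, 88, 36, 34, 691] tray mid [47.5 15.9] mean [47.8 16.3] ext [26.1 28.8]
blob px [298. 107.] [281, 90, 35, 36, 698] tray mid [ 49.6 -33.2] mean [ 49.3 -33.6] ext [27.9 28. ]
blob px [417. 109.] [400, 92, 36, 36, 717] tray mid [51.7 65.6] mean [51.3 65.5] ext [27.9 28.7]
```

View pics/w7.png

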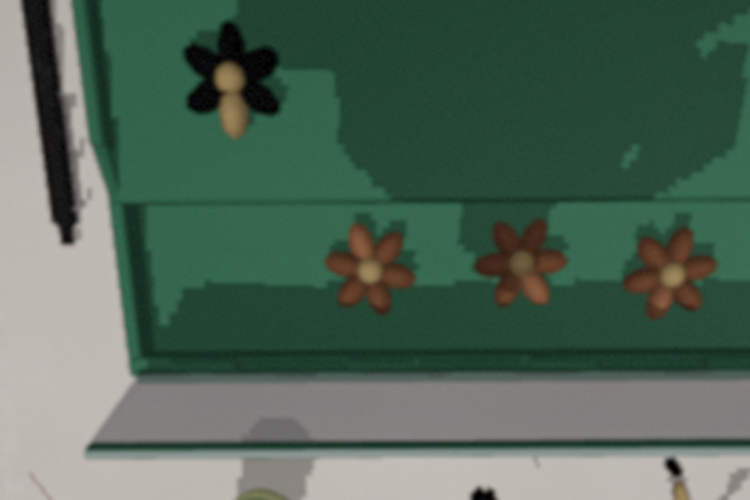

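All three browns lie flat in the trough with centre beads up, at crop (370,270), (520,262) and (672,275). The black one is on the deck at (230,80). The lid's green edge is at row ~445, leaning away. I'll go down behind it and push.

```bash
python3 nudge.py '[[[0, 0, 0.64, 0, 0], [0, 0, 0.64, 0, 0], [0, 0, 0.08, 0, 0], [0, 0, 0, 0, 0]]]'; python3 nudge.py '[[[0.16, 0, 0, 0, 0], [0.16, 0, 0, 0, 0], [0.16, 0, 0, 0, 0], [0.16, 0, 0, 0, 0], [0.16, 0, 0, 0, 0]]]'
python3 -c "
from h import *
go(50,-15,68)"
```

```text
clock: 30.78
tool_pos: [0.5067, 0.2637, 0.0693]
orientation: [-2.166, -2.275, 0.0]
contact_force: [0.0, 1.1, 0.8]
gripper_width: 0.0004
finger_force: 0.0
clock: 31.4
tool_pos: [0.5039, 0.313, 0.0697]
orientation: [2.165, 2.274, -0.002]
contact_force: [2.0, -6.2, -0.7]
gripper_width: 0.0
finger_force: 2.6
tcp tray mm [ 69.6 -14.3] 69.7 F [ 2.  -6.2 -0.7] t 31.4
delta tool [ 0.0196 -0.0008  0.0017] turn -0.003 tilt [ 0.    -0.002 -1.   ]
```

To row units: 0.008 m is 0.128, 0.006 m is 0.096.

```bash
python3 nudge.py '[[[0.128, 0, 0, 0, 0], [0.128, 0, 0.032, 0, 0], [0.064, 0, 0.064, 0, 0], [0.048, 0, 0.096, 0, 0], [0.032, 0, 0.096, 0, 0]]]'; python3 nudge.py '[[[0.032, 0, 0.096, 0, 0], [0.016, 0, 0.096, 0, 0], [0, 0, 0, 0, 0]]]'
python3 -c "
from h import *
go(41,-15,33.5)"
```

```text
clock: 32.02
tool_pos: [0.5028, 0.3389, 0.0512]
orientation: [2.166, 2.275, 0.003]
contact_force: [-0.1, 0.9, 4.3]
gripper_width: -0.0004
finger_force: 1.7
clock: 32.4
tool_pos: [0.5018, 0.3407, 0.0381]
orientation: [-2.166, -2.275, 0.004]
contact_force: [-0.1, -1.0, -0.6]
gripper_width: 0.0003
finger_force: 0.0
tcp tray mm [ 41.8 -14.9] 38.1 F [-0.1 -1.  -0.6] t 32.4
delta tool [ 0.0008 -0.0001  0.0046] turn -0.003 tilt [-0.002 -0.001 -1.   ]
```

```bash
python3 nudge.py '[[[0.016, 0, 0.048, 0, 0], [0, 0, 0.032, 0, 0], [0, 0, 0.016, 0, 0], [0, 0, 0, 0, 0]]]'
python3 -c "
from h import *
go(41,-15,33.5)"; python3 nudge.py '[[[0, 0, 0.016, 0, 0], [0, 0, 0.016, 0, 0], [0, 0, 0, 0, 0]]]'
python3 -c "
from h import *
go(41,-15,33.5)"
```

```text
clock: 32.9
tool_pos: [0.5022, 0.3419, 0.0336]
orientation: [2.166, 2.275, -0.001]
contact_force: [-1.7, -2.7, 4.6]
gripper_width: -0.0001
finger_force: 2.5
tcp tray mm [ 40.6 -14.4] 33.6 F [-1.7 -2.7  4.6] t 32.9
delta tool [-0.0004 -0.0006  0.0001] turn -0.003 tilt [-0. -0. -1.]
clock: 33.28
tool_pos: [0.5023, 0.342, 0.0334]
orientation: [2.166, 2.275, 0.001]
contact_force: [-6.0, -4.5, 19.2]
gripper_width: -0.0
finger_force: 9.8
tcp tray mm [ 40.6 -14.3] 33.4 F [-6.  -4.5 19.2] t 33.27
delta tool [-0.0004 -0.0007 -0.0001] turn -0.003 tilt [ 0.001 -0.    -1.   ]
```

```bash
python3 nudge.py '[[[0, 0, -0.32, 0, 0], [0, 0, -0.8, 0, 0], [-0.48, 0, -0.8, 0, 0], [-0.64, 0, 0, 0, 0], [0, 0, 0, 0, 0]]]'; python3 nudge.py '[[[0, 0, 0, 0, 0]]]'
python3 -c "
from h import *
go(118,-15,70)
c=robot.capture('wrist');browns(c);p=np.load('tray.npy');im=c['color']
for y in(-60,-10,40):
  print(y,[(x,im[tuple(w2px(c,tray2w(p,[[x/1e3,y/1e3,.0335]]))[0].round().astype(int)[::-1])].tolist()) for x in range(14,90,4)])"
```

```text
clock: 33.9
tool_pos: [0.506, 0.2705, 0.1517]
orientation: [2.169, 2.272, 0.001]
contact_force: [0.0, 0.7, -0.2]
gripper_width: 0.0002
finger_force: 0.0
clock: 34.02
tool_pos: [0.5057, 0.2725, 0.1509]
orientation: [-2.166, -2.275, 0.0]
contact_force: [0.2, -0.2, -0.0]
gripper_width: 0.0002
finger_force: 0.0
tcp tray mm [110.1 -14.6] 150.9 F [ 0.2 -0.2 -0. ] t 34.02
delta tool [-0.0079 -0.0004  0.0809] turn -0.004 tilt [-0.  0. -1.]
blob px [243.  53.] [236, 40, 14, 29, 268] tray mid [ -1.2 -75.4] mean [ -2.2 -75.1] ext [20.   9.6]
-60 [(14, [69, 93, 48]), (18, [67, 91, 45]), (22, [70, 93, 47]), (26, [67, 89, 44]), (30, [109, 118, 99]), (34, [126, 127, 120]), (38, [126, 127, 120]), (42, [126, 127, 121]), (46, [127, 128, 121]), (50, [126, 126, 119]), (54, [126, 127, 120]), (58, [126, 127, 120]), (62, [125, 128, 120]), (66, [125, 128, 119]), (70, [127, 128, 120]), (74, [78, 96, 61]), (78, [50, 67, 32]), (82, [71, 95, 48]), (86, [165, 171, 175])]
-10 [(14, [47, 63, 33]), (18, [49, 64, 32]), (22, [47, 64, 31]), (26, [48, 64, 31]), (30, [117, 121, 111]), (34, [126, 128, 121]), (38, [127, 129, 120]), (42, [128, 129, 121]), (46, [128, 128, 121]), (50, [127, 128, 120]), (54, [127, 128, 121]), (58, [127, 128, 120]), (62, [128, 130, 121]), (66, [129, 129, 121]), (70, [128, 130, 121]), (74, [74, 94, 54]), (78, [53, 71, 35]), (82, [69, 93, 46]), (86, [168, 175, 180])]
40 [(14, [48, 63, 31]), (18, [50, 65, 34]), (22, [48, 65, 35]), (26, [51, 65, 35]), (30, [119, 122, 112]), (34, [128, 129, 122]), (38, [127, 128, 121]), (42, [127, 128, 122]), (46, [129, 130, 123]), (50, [129, 129, 123]), (54, [129, 130, 123]), (58, [128, 129, 122]), (62, [127, 129, 122]), (66, [128, 129, 122]), (70, [129, 130, 123]), (74, [91, 102, 80]), (78, [50, 69, 34]), (82, [63, 87, 42]), (86, [165, 171, 176])]
```

The lid lies level over the trough along its whole length: grey from x 30 to 73, with the green strip against the deck. It bottomed out at 33.4 mm, which matches shut. The black one hasn't moved, and the arm is clear.

```bash
python3 -c "
from bench import robot
print(robot.close_job())"
```

```text
the job is handed in; nothing more can be done
None
```

I handed the job in at about 34 s: the three brown rosettes lay flat in the trough when last seen before closing, the black one is still on the deck, and the lid is pressed fully shut.

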